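Gauge an instrument shank with the ratchet

ROBOT

A 6-joint arm with a two-finger parallel gripper is mounted at the origin on the work surface. World frame = base frame: x ahead of the robot, y to its left, z up, the work surface at z = 0. Lengths are in mm, angles in rad, forces in N, time in s.
With the tool pointing down it reaches from about 350 to 875 mm from the base axis. Payload 15.5 kg.
Tool frame: the origin (TCP) lies midway between the tips of the shut fingers; the grasp point (between the pads) lies 19 mm behind it; z points along the fingers, y is the line along which they close (so a half turn about z gives the same grasp; the last joint's range is limited). The gripper opens to 85 mm and grips with 20 to 120 N. Pads are 22 mm wide; open, the fingers measure 114 mm over their backs; the gripper's body (76 mm by 85 mm) begins 54 mm behind the grasp point. The pads swing forward as they close: fully open they stand 13 mm farther back than shut.
Start: joints at [-1.337, 0.494, 1.345, -0, 1.302, -0.096], TCP at [201.818, -591.52, 231.277] pointing down, gripper open.
Joint ranges: [-2.91, 2.91], [-0.82, 2.16], [0.22, 2.67], [-1.22, 4.37], [0.12, 2.79], [-3.08, 3.08]. Speed limits (rad/s): [1.89, 1.89, 2.57, 3.01, 3.01, 3.01].

INTERFACE

Orientations are given as a unit quaternion [x, y, z, w].
In Python, from rig import env gives the robot as it stands.
- The arm moves only by the shell command python3 -m creep 'ROWS'. ROWS is JSON, one flat list of numbers, 7 for each row, row after row: the turn, a rotation vector about the tool's x, y, z in degrees, then the shift along the tool's x, y, z in m, then the opening, from 0 (shut) to 1 (fully open). A call has 1 to 8 rows; each row is the pose to reach, as a shift and turn from the pose commanded when the call began, along the tool's axes at that moment; what a row does not reach only later rows make up. A row lasts 1/12 s, in which the tool goes at most 41.7 mm and 7.16 degrees, less where a joint would pass 70% of its speed; a pose out of reach is approached as far as the arm can. A call with a gripper value outside its range is refused whole. The fingers move at their own pace and stop on an object; the grip force is fixed at half the most. Time passes only in rows, so rows that repeat a pose let the fingers close. It gives the time, the measured TCP pose, the force, the opening and the grip force at its end, in the units of the state.
- env.state(): the state, without advancing time (a new reading comes with each control period).
- env.grab_frame(name): name is "scene" or "top" or "wrist"; returns (picture, depth): 400x640x3 uint8, red, green, blue; 400x640 float32, mm along the optical axis (not along the pixel's ray), 0 where there is no reading.
- env.camera_info(name): a dict with "mtx" (3x3 intrinsics, pixels), "R" (3x3) and "t" (3): a world point X has camera coordinates R X + t. Camera axes: x right, y down, z forward; pixel columns grow to the right and rows downward; lengths in mm; the calibration is good to about 2 mm. A picture is of the moment at which its call begins: read the wrist's pose just before it. camera_info takes no time and is no camera call; for the wrist camera it gives the pose at the moment of the call.
- env.job_done(): hands the job in; it is judged then, once.
The state is a dict: "time": time; "joint_positions": joint angles; "dq": joint speeds; "tau": joint torques, N m; "position": TCP position; "eef_rot": TCP orientation; "wrist_force": force on the tool from outside, world axes, zero at the start; "moment": the same for the moment, N m; "finger_gap": finger opening in mm; "grasp_force": force on a finger pad.
Only numpy, scipy, OpenCV 4.12 (cv2) and the standard library are available. Lean on these libraries where they do the work, as an engineer would, in place of code of your own. Each camera call takes 0.05 s, during which the arm holds its last target. There are 200 camera calls.

TASK

Take the instrument with the plain round shank out of the rack, lay it on the rail of the bench gauge and slide its shank in under the spindle, gently, until the shoulder of the square handle rests against the gauge's stop; let go of it. Then turn the small ratchet knob on top clockwise (seen from above) until the spindle has closed on the shank and the ratchet plainly slips, so that the line on the knob has moved visibly off the pointer of the sleeve, and stop before it has slipped a quarter of a turn. Leave the shank clamped, and leave the other two instruments and the jar where they are.

Things in the scene. Friction and masses are not known exactly. Their poses are not given: they have to be found in the camera images.
- handle_center (a point): Centre (half-way up) of the square aluminium handle of the instrument to be gauged, 90 long, 16 wide, 16 high, about 85 g, lying flat. Its +x points along the bar to the shank: a plain steel cylinder 8 mm thick, 60 long, on the bar's centre line, tip 105 mm from this point.
- handle_shoulder (a point): Centre of the shoulder of that instrument: the end face of the square bar where the shank begins, 45 mm ahead of handle_center along its +x.
- spatula_center (a point): The same square bar, but with a flat 13 mm wide blade in place of the shank: stays in the rack. Origin and axes as for handle_center.
- probe_center (a point): The same square bar, but with a short cone, 38 mm long, 14 mm thick at its root and tapering to a point, in place of the shank: stays in the rack. Origin and axes as for handle_center.
- gauge_stop (a point): Point of the bench gauge (fixed) where the shoulder's centre is when the instrument is fully home; +x is the direction it is slid in, z up. The stop is an upright plate from here 10 mm towards +x, with a shank notch 13 mm wide, open at the top, walls 14 mm above this point. The rail before it (to -x) is 100 mm long, 11 wide; its top, which carries the square bar, is 8 mm below this point.
- gauge_bed: Rail, cheeks, stop and flat anvil in one; origin on the table below the spindle axis (45 mm beyond the stop point), x as gauge_stop. Rail top 42 mm, base plate 12 mm, anvil top 46 mm up. Over the last 20 mm before the stop two guide cheeks 21 mm apart, flared at the entry, rise to 2 mm above gauge_stop. It must not be pressed with over 40 N.
- knob_grip (a point): Point on the vertical axis of the ratchet knob at the height to grip it, 10 mm below its top. Ribbed steel cylinder 20 mm thick, 31 high, the highest part of the gauge. Below it: its skirt (25 mm thick, 5 high), then the sleeve (29 mm thick, top 26 mm below this point), which must not be turned itself: that clamps too hard. The knob turns without rising or sinking.
- knob_mark (a point): Black line on the rim of the knob's skirt, 12.5 mm from the axis; turns with the knob, starts right above sleeve_mark. Turned clockwise the knob takes the sleeve along (0.06 N m) and lowers the spindle; once tight on the shank (20 to 25 N) the torque has risen, within about 0.5 rad, by 0.05 N m and the knob slips, the sleeve standing still. Let go, all stays; turned back, it unclamps.
- sleeve_mark (a point): The sleeve's black pointer, a thin radial fin from 13 to 21 mm from the axis near the sleeve's upper rim, here taken 12.5 mm from the axis; turns with the sleeve. After a slip by an angle s the two marks are 25 sin(s/2) mm apart seen from above.
- handle: The instrument to be gauged; origin 8 mm below handle_center, same axes.
- jar: Amber jar, 48 mm wide, 60 mm high, standing on the table; leave it.
- rack: Black rack, fixed, base 95 x 186 mm; origin on the table under its centre, x along the instruments. Three places 60 mm apart across it, in any order. Each bar lies on two cross bars (9 mm thick, 32 mm before and behind its centre), 20 mm clear above the base plate, so its middle is free for the fingers; 6 mm high studs keep it from sliding sideways.
- gauge: The whole bench gauge, fixed; origin as gauge_bed. Vertical steel spindle with a 12 mm thick flat foot, starting some 2 to 7.5 mm above a shank in place (not measured) and sinking 14 mm per turn of the sleeve. Lower the instrument at least 30 mm short of home, then slide it in below. The white head above reaches 18 mm from the axis to the loading side, underside 35 mm above gauge_stop.
Mind the look-alikes: they are no part of the job. What is shaped like the handle but blue is not meant.

How it is judged:
By the outcome, as a careful person would: the job done as asked, in the order asked, and still so for the second after the job is handed in, with the robot touching nothing.
It also fails if it takes over 72 s, if anything falls off the work surface, if the arm or the gripper's body presses on something with over 40 N, if the wrist force passes 120 N, or if a joint passes its speed limit or range.

## Working session

There is one attempt and no reset: what is moved stays moved. The work goes in short steps, Python scripts to look and compute and a shell command to move; the robot and the scene stay as the last step left them, time stands still between calls to the robot, and variables do not carry over. Pictures are saved under pics/ and viewed, at most 10 in all, crops included, and the job is handed in when it is done.

```bash
mkdir -p pics; ls
python3 - <<'E'
from rig import env
import cv2,numpy as np
s=env.state();print(s)
for n in("scene","top"):
    im,d=env.grab_frame(n);cv2.imwrite(f"pics/{n}0.png",im[...,::-1]);np.savez(f"{n}0.npz",im=im,d=d)
    c=env.camera_info(n);print(n,c)
E
```

```text
pics
{'time': 0.0, 'joint_positions': array([-1.33751678e+00,  4.94170486e-01,  1.34612567e+00,  3.16789280e-05,
        1.30244649e+00, -9.54772733e-02]), 'dq': array([-1.40141980e-03, -3.93927386e-04,  8.81844771e-04, -3.46643416e-04,
       -6.35810285e-05, -8.65156194e-04]), 'tau': array([-1.04605737e-03, -8.82158017e+01, -3.83872461e+01, -2.11277820e-04,
        9.95964016e-03,  9.57278894e-05]), 'position': array([ 201.73945847, -591.18876998,  230.70997769]), 'eef_rot': array([ 9.86520788e-01,  1.63634974e-01, -2.43525595e-05, -5.74682049e-04]), 'wrist_force': array([ 0.12752206,  0.73867423, -0.1596341 ]), 'moment': array([ 0.00210833,  0.01160874, -0.03559995]), 'grasp_force': 0.0, 'finger_gap': 85.37069231129537}
scene {'mtx': array([[437.28601455,   0.        , 310.24293623],
       [  0.        , 437.28601455, 204.11022761],
       [  0.        ,   0.        ,   1.        ]]), 'R': array([[ 0.86255934,  0.50590044, -0.00749188],
       [ 0.38500722, -0.66589986, -0.6390202 ],
       [-0.32826944,  0.54830841, -0.76915347]]), 't': array([-425.65810865, -151.59101655, 1140.19367035])}
top {'mtx': array([[424.97542935,   0.        , 315.99043177],
       [  0.        , 424.97542935, 203.71794792],
       [  0.        ,   0.        ,   1.        ]]), 'R': array([[ 2.24921904e-02, -9.99743809e-01,  2.53344384e-03],
       [-9.90876377e-01, -2.26293723e-02, -1.32860515e-01],
       [ 1.32883807e-01,  4.77994335e-04, -9.91131508e-01]]), 't': array([-61.32427123, 540.89437365, 902.35765379])}
```

View pics/top0.png

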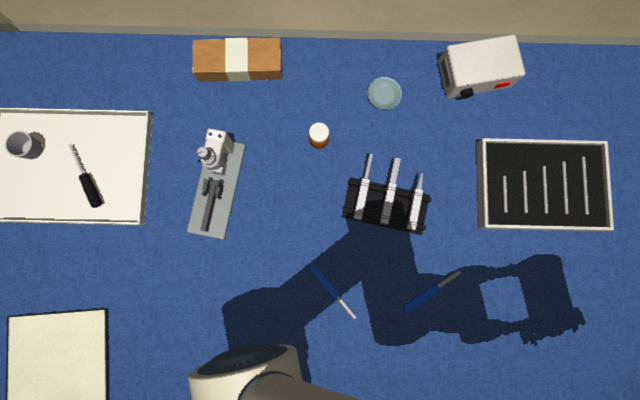

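View pics/scene0.png

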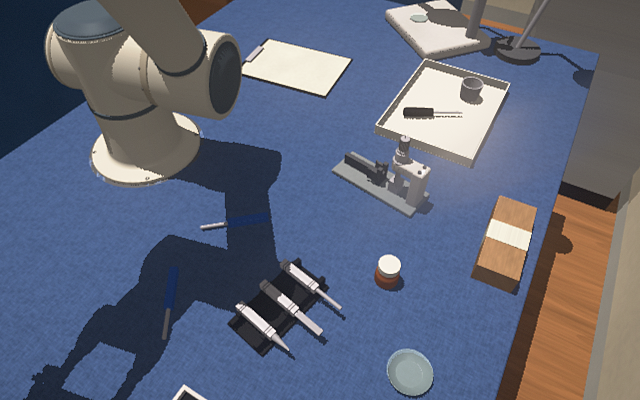

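The top view shows the rack at about (388,205). The thin-shank instrument is the left one, with its bar near (362,195) and shank tip at (369,155). The spatula is in the middle and the cone on the right. The gauge knob is near (205,153), and the dark rail runs from about (213,190) to (207,230). The scene view agrees, with the handle next to the jar.

```bash
cat > h.py <<'E'
import numpy as np,cv2
from rig import env
from scipy.spatial.transform import Rotation as Ro
def cloud(d,c):
    v,u=np.mgrid[:d.shape[0],:d.shape[1]];K=c["mtx"]
    P=np.stack([(u-K[0,2])/K[0,0]*d,(v-K[1,2])/K[1,1]*d,d],-1)
    return (P-c["t"])@c["R"]
def ray(px,c,z):
    K=c["mtx"];r=c["R"].T@np.array([(px[0]-K[0,2])/K[0,0],(px[1]-K[1,2])/K[1,1],1]);o=-c["R"].T@c["t"]
    return o+r*(z-o[2])/r[2]
def delta(pos,yaw,s=None):
    "tool-frame shift (m) and z turn (deg) to reach pos, tool down, tool x-axis at world yaw (deg)"
    s=s or env.state();R=Ro.from_quat(s["eef_rot"])
    a=Ro.from_euler("zx",[yaw,180],degrees=True)
    return (R.inv()*a).as_rotvec(degrees=True).round(2),(R.inv().apply(np.array(pos)-s["position"])/1000).round(4)
def toolyaw(s):
    x=Ro.from_quat(s["eef_rot"]).as_matrix()[:,0];return np.degrees(np.arctan2(x[1],x[0]))
E
python3 - <<'E'
from h import *
for n,boxes in (("top",dict(handle=(345,145,381,225),gauge=(185,125,245,240))),("scene",dict(handle=(278,255,345,315),gauge=(330,130,435,220)))):
    z=np.load(f"{n}0.npz");im=z["im"];c=env.camera_info(n);P=cloud(z["d"],c)
    for k,(a,b,e,f) in boxes.items():
        p=P[b:f,a:e].reshape(-1,3);q=im[b:f,a:e].reshape(-1,3).astype(int)
        if k=="handle":
            m=(q.min(1)>110)&(p[:,2]>25);r=p[m];print(n,k,m.sum(),np.percentile(r[:,2],[5,50,95]).round(1))
            mu=r.mean(0);w,V=np.linalg.eigh(np.cov(r[:,:2].T));ax=V[:,1]*np.sign(V[0,1]);t=(r[:,:2]-mu[:2])@ax
            print(mu.round(1),np.degrees(np.arctan2(ax[1],ax[0])).round(2),"ends",(mu[:2]+ax*t.min()).round(1),(mu[:2]+ax*t.max()).round(1))
        else:
            print(n,"heights",np.histogram(p[:,2],bins=np.arange(0,170,6)))
            for lo,hi in((8,16),(36,48),(85,110),(110,200)):
                m=(p[:,2]>lo)&(p[:,2]<hi)
                if m.sum()>3:
                    r=p[m][:,:3];print(lo,hi,m.sum(),r.mean(0).round(1),cv2.minAreaRect(r[:,:2].astype(np.float32)),r[:,2].max().round(1))
E
python3 -c "
import cv2
a=cv2.imread('pics/top0.png')[120:245,180:245];b=cv2.imread('pics/top0.png')[140:240,340:435]
a=cv2.resize(a,(312,600),interpolation=2);b=cv2.resize(b,(480,505),interpolation=2);b=cv2.copyMakeBorder(b,0,95,0,0,0)
cv2.imwrite('pics/crop1.png',cv2.hconcat([a,b]))"
```

```text
top handle 311 [38.6 44.2 47.3]
[ 579.2 -151.6   52.6] -16.55 ends [402.7 -99.1] [ 655.4 -174.2]
top heights (array([2058,  764, 1595,   57,   67,   72,  142,  267,   84,   41,   55,
         14,   11,    7,   15,   30,   37,   58,  422,   39,   16,   18,
         43,   31,   10,   12,   10,   17]), array([  0,   6,  12,  18,  24,  30,  36,  42,  48,  54,  60,  66,  72,
        78,  84,  90,  96, 102, 108, 114, 120, 126, 132, 138, 144, 150,
       156, 162, 168]))
8 16 2238 [559.4 176.3  12.7] ((578.97607421875, 180.73060607910156), (87.18862915039062, 224.7135009765625), 80.3537826538086) 16.0
36 48 409 [554.2 182.4  42.9] ((579.0225219726562, 178.62686157226562), (36.27938461303711, 205.3996124267578), 79.76343536376953) 48.0
85 110 252 [646.7 159.8 103.8] ((643.9590454101562, 169.95460510253906), (40.36079788208008, 82.32137298583984), 77.38213348388672) 110.0
110 200 588 [637.4 167.5 128.4] ((643.5507202148438, 169.1434783935547), (37.372257232666016, 81.46434020996094), 80.04317474365234) 174.0
scene handle 620 [36.2 42.4 44.9]
[ 582.2 -178.4   46.3] -55.35 ends [ 543.  -121.8] 
[... 235 characters left out ...]
 6,  12,  18,  24,  30,  36,  42,  48,  54,  60,  66,  72,
        78,  84,  90,  96, 102, 108, 114, 120, 126, 132, 138, 144, 150,
       156, 162, 168]))
8 16 1608 [581.6 177.3  11.3] ((589.7454223632812, 242.42373657226562), (220.51425170898438, 225.1050567626953), 81.06995391845703) 15.9
36 48 425 [582.9 173.5  42. ] ((581.903564453125, 175.40928649902344), (36.45635986328125, 209.38043212890625), 79.9469223022461) 47.9
85 110 512 [653.8 156.6 102.6] ((645.4932861328125, 162.94085693359375), (42.4095458984375, 81.58514404296875), 84.7721176147461) 110.0
110 200 425 [630.2 163.9 135.2] ((642.2540893554688, 163.4344940185547), (35.37302017211914, 77.79571533203125), 82.00743865966797) 171.5
```

View pics/crop1.png

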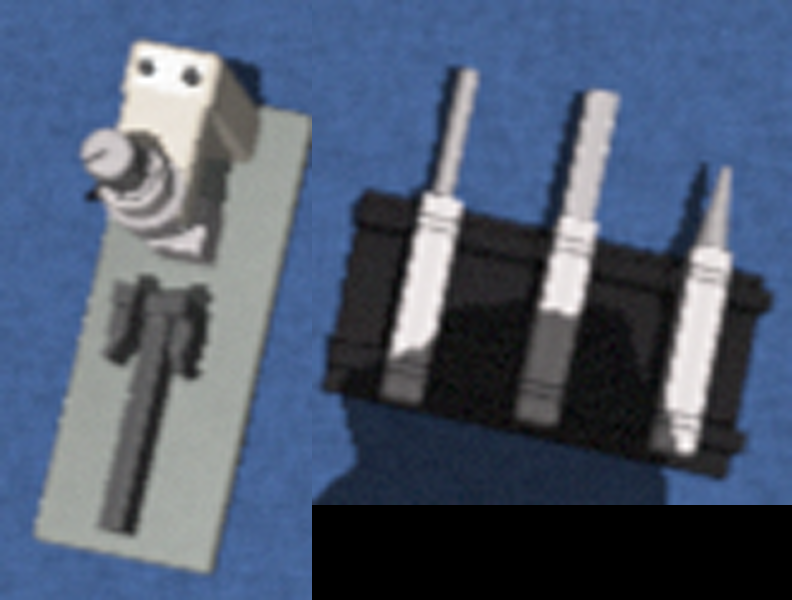

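Run:
```python
from h import *
c=env.camera_info("top");d=np.load("top0.npz")["d"]
f=lambda x,y:(340+(x-312)/5.05,140+y/5.05); g=lambda x,y:(180+x/4.8,120+y/4.8)
A=ray(f(445,195),c,45);B=ray(f(403,400),c,45);print("handle",A.round(1),B.round(1),np.linalg.norm(A-B).round(1),np.degrees(np.arctan2(*(A-B)[1::-1])))
T=ray(f(467,70),c,37);print("tip",T.round(1))
C=ray(g(117,530),c,42);D=ray(g(170,320),c,42);print("rail",C.round(1),D.round(1),np.linalg.norm(C-D),np.degrees(np.arctan2(*(D-C)[1::-1])))
P=cloud(d,c);u,v=map(int,g(105,155));print("knob",P[v-1:v+2,u-1:u+2].reshape(-1,3).round(1))
s=env.state();yaw=toolyaw(s);print("toolyaw",yaw)
ctr=(A+B)/2;ax=(A-B)/np.linalg.norm(A-B)
print(ctr, delta([*(ctr-8*ax)[:2],170],np.degrees(np.arctan2(ax[1],ax[0]))))
w=env.camera_info("wrist");R=Ro.from_quat(s["eef_rot"]).as_matrix()
print("wristcam in tool",R.T@(-w["R"].T@w["t"]-s["position"]),(R.T@w["R"].T).round(2),w["mtx"])
```

```text
handle [ 599.3 -158.8   45. ] [ 509.  -141.3   45. ] 92.0 -10.96753078663422
tip [ 657.6 -169.2   37. ]
rail [477.3 192.3  42. ] [574.2 173.5  42. ] 98.77815974427779 -10.965661600007335
knob [[621.5 176.2 169.3]
 [621.4 174.1 169.8]
 [621.4 172.1 170. ]
 [618.3 174.7 174. ]
 [619.4 173.9 170. ]
 [619.6 172.3 169.1]
 [617.1 175.5 171. ]
 [617.7 174.2 168.6]
 [617.  171.5 171.5]]
toolyaw 18.842760482307188
[ 554.18867673 -150.06235837   45.        ] (array([-0.06, -0.  ,  7.88]), array([ 0.4691, -0.3076,  0.0611]))
wristcam in tool [  83.36548422   -0.31985219 -142.55646036] [[ 0.   -0.95 -0.32]
 [ 1.    0.   -0.  ]
 [ 0.   -0.32  0.95]] [[347.68207736   0.         320.94667079]
 [  0.         347.68207736 205.50592359]
 [  0.           0.           1.        ]]
```

```bash
sed -i 's/"zx"/"ZX"/' h.py; python3 -m creep '[0,0,29.8,0.469,-0.308,0.03,1, 0,0,29.8,0.469,-0.308,0.03,1, 0,0,29.8,0.469,-0.308,0.03,1, 0,0,29.8,0.469,-0.308,0.03,1, 0,0,29.8,0.469,-0.308,0.03,1, 0,0,29.8,0.469,-0.308,0.03,1, 0,0,29.8,0.469,-0.308,0.03,1, 0,0,29.8,0.469,-0.308,0.03,1]'
python3 -c "
from h import *
print(delta([545.8,-148.5,200],-10.97))"
```

```text
time: 0.77
position: [401.7, -333.8, 213.8]
eef_rot: [0.995, -0.096, -0.0, -0.0]
wrist_force: [1.6, -1.4, 0.0]
finger_gap: 85.5
grasp_force: 0.0
(array([-0.01,  0.01, -0.01]), array([ 0.1062, -0.2094,  0.0138]))
```

```bash
python3 -m creep '[0,0,0,0.106,-0.209,0.014,1, 0,0,0,0.106,-0.209,0.014,1, 0,0,0,0.106,-0.209,0.014,1, 0,0,0,0.106,-0.209,0.014,1, 0,0,0,0.106,-0.209,0.014,1, 0,0,0,0.106,-0.209,0.014,1, 0,0,0,0.106,-0.209,0.014,1, 0,0,0,0.106,-0.209,0.014,1]'
python3 - <<'E'
from h import *
s=env.state();c=env.camera_info("wrist");im,d=env.grab_frame("wrist")
np.savez("w1.npz",im=im,d=d,**c);cv2.imwrite("pics/w1.png",im[...,::-1]);print(s["position"],toolyaw(s))
E
```

```text
time: 1.43
position: [545.2, -149.4, 199.5]
eef_rot: [0.996, -0.094, -0.0, -0.0]
wrist_force: [-0.9, -0.7, 0.2]
finger_gap: 85.2
grasp_force: 0.0
[ 545.19308549 -149.36664412  199.48217536] -10.810107493068749
```

View pics/w1.png

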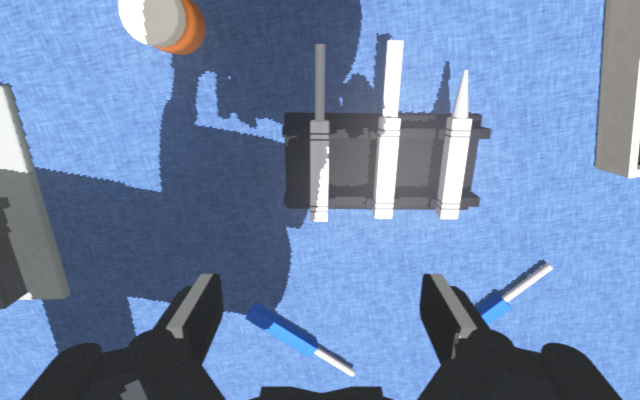

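The wrist view shows the handle's bar from shoulder (320,121) to tail (320,221), with the dark round shank up to (320,45). The spatula and cone are to its right.

Run:
```python
from h import *
z=np.load("w1.npz");c={k:z[k] for k in("mtx","R","t")};d=z["d"];P=cloud(d,c)
print("top z",P[135:195:15,320,2].round(1), "rackbase",P[150:180:10,350,2].round(1))
zt=np.median(P[130:200,316:324,2])
A=ray((320,121),c,zt);B=ray((320,221),c,zt);L=np.linalg.norm(A-B);y=np.degrees(np.arctan2(*(A-B)[1::-1]))
# better axis: bar left/right edges at two rows
g=z["im"].mean(2);
for r in(140,160,180): print(r,g[r,305:336].astype(int))
ctr=(A+B)/2;ax=(A-B)/L;print(A,B,L,y,zt,P[60:110:10,320].round(1))
p=ctr-8*ax;print(delta([p[0],p[1],zt-8-19],y))
# gauge seen at left?
```

```text
top z [44.2 42.3 43.5 44.6] rackbase [7.7 9.7 6.9]
140 [ 62  61  63  61  72  97 114 117 120 112 114 114 113 113 115 115 115 115
 114 119 115 119 117 122 113 100  98 101  97 100 101]
160 [ 63  64  63  65  79 134 163 169 169 171 168 169 166 165 166 166 166 168
 172 173 189 249 255 248 138 104 107 107 105 102 104]
180 [ 65  69  70  69  84 135 164 169 170 170 165 168 164 181 248 255 255 255
 255 255 255 255 255 233 126 105 110 110 108 109 109]
[ 600.68179148 -158.52708146   43.95044088] [ 512.53947314 -141.67816863   43.95044088] 89.73825352235951 -10.8218670449822 43.9504408838921 [[ 647.3 -167.4   40.3]
 [ 639.9 -166.    40.5]
 [ 632.4 -164.6   39.8]
 [ 624.8 -163.1   40.6]
 [ 617.1 -161.6   39.6]]
(array([ 0.  ,  0.05, -0.07]), array([ 0.0039, -0.0025,  0.1827]))
```

```bash
python3 -m creep '[0,0,0,0.004,-0.0015,0.04,0.45, 0,0,0,0.004,-0.0015,0.08,0.45, 0,0,0,0.004,-0.0015,0.11,0.45, 0,0,0,0.004,-0.0015,0.14,0.45, 0,0,0,0.004,-0.0015,0.16,0.45, 0,0,0,0.004,-0.0015,0.175,0.45, 0,0,0,0.004,-0.0015,0.182,0.45, 0,0,0,0.004,-0.0015,0.182,0.45]' && python3 -m creep '[0,0,0,0,0,0,0, 0,0,0,0,0,0,0, 0,0,0,0,0,0,0, 0,0,0,0,0,0,0, 0,0,0,0,0,0,0, 0,0,0,0,0,0,0]'; python3 -c "
from h import *
s=env.state();print(s['position'],s['moment'],toolyaw(s),delta([545,-149,130],-10.82))"
```

```text
time: 2.15
position: [547.8, -150.6, 16.8]
eef_rot: [0.995, -0.096, -0.001, -0.0]
wrist_force: [-0.1, 0.5, -0.4]
finger_gap: 38.4
grasp_force: 0.0
time: 2.65
position: [549.7, -149.4, 19.3]
eef_rot: [0.995, -0.096, 0.001, -0.0]
wrist_force: [2.3, 9.0, 1.3]
finger_gap: 14.9
grasp_force: 58.8
[ 549.65217782 -149.39245353   19.32966795] [ 1.39011741 -0.32650017 -0.10189331] -10.980969223805126 (array([-0.04, -0.1 , -0.16]), array([-0.0045,  0.0004, -0.1107]))
```

```bash
python3 -m creep '[0,0,0,0,0,-0.02,0, 0,0,0,0,0,-0.05,0, 0,0,0,0,0,-0.09,0, 0,0,0,0,0,-0.13,0, 0,0,0,0,-0.02,-0.16,0, 0,0,0,-0.02,-0.055,-0.17,0, 0,0,0,-0.04,-0.09,-0.17,0, 0,0,0,-0.06,-0.125,-0.17,0]'; python3 -c "
from h import *
print(delta([484,191,190],-10.97))"
```

```text
time: 3.32
position: [513.9, -14.9, 190.2]
eef_rot: [0.995, -0.096, 0.002, 0.0]
wrist_force: [0.7, 0.6, -1.4]
finger_gap: 14.9
grasp_force: 59.2
(array([-0.01, -0.23, -0.06]), array([-0.0687, -0.1964, -0.    ]))
```

```bash
python3 -m creep '[0,0,0,-0.01,-0.035,0,0, 0,0,0,-0.022,-0.07,0,0, 0,0,0,-0.036,-0.105,0,0, 0,0,0,-0.05,-0.145,0,0, 0,0,0,-0.06,-0.175,0,0, 0,0,0,-0.068,-0.19,0,0, 0,0,0,-0.068,-0.19,0,0, 0,0,0,-0.068,-0.19,0,0]'
python3 - <<'E'
from h import *
s=env.state();c=env.camera_info("wrist");im,d=env.grab_frame("wrist")
np.savez("w2.npz",im=im,d=d,pos=s["position"],yaw=toolyaw(s),**c);cv2.imwrite("pics/w2.png",im[...,::-1]);print(s["position"],toolyaw(s))
E
```

```text
time: 3.98
position: [483.1, 184.4, 189.0]
eef_rot: [0.996, -0.094, 0.001, -0.0]
wrist_force: [0.2, 0.8, -0.7]
finger_gap: 14.5
grasp_force: 59.2
[483.10478232 184.42012287 188.98165398] -10.845020962041646
```

View pics/w2.png

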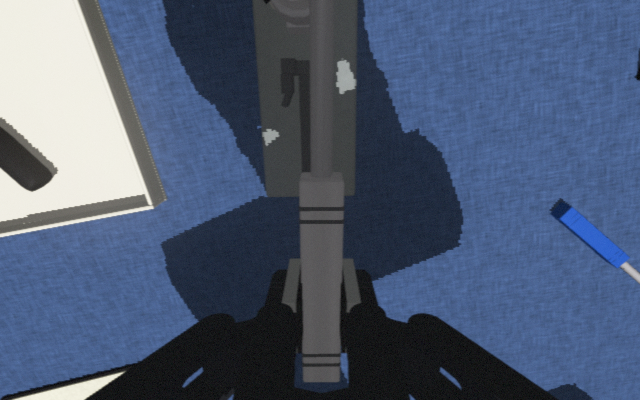

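The held bar's shoulder is at (322,175) and its tail at (321,382). It hides the right half of the rail, whose left edge is at u≈303. I'll sidestep and go forward so the rail and knob are both in view.

```bash
python3 -m creep '[0,0,0,0.02,0.02,0,0, 0,0,0,0.045,0.04,0,0, 0,0,0,0.06,0.045,0,0, 0,0,0,0.06,0.045,0,0, 0,0,0,0.06,0.045,0,0]'
python3 - <<'E'
from h import *
s=env.state();c=env.camera_info("wrist");im,d=env.grab_frame("wrist")
np.savez("w3.npz",im=im,d=d,pos=s["position"],yaw=toolyaw(s),**c);print(s["position"],toolyaw(s))
b=np.clip(im[:330,150:400,::-1]*1.8,0,255).astype(np.uint8);cv2.imwrite("pics/w3.png",cv2.resize(b,None,fx=1.8,fy=1.8,interpolation=2))
E
```

```text
time: 4.45
position: [534.2, 126.6, 188.2]
eef_rot: [0.995, -0.097, 0.0, -0.0]
wrist_force: [-0.2, 0.5, -1.0]
finger_gap: 14.8
grasp_force: 59.2
[534.15762248 126.5816164  188.2010089 ] -11.117860943585155
```

View pics/w3.png

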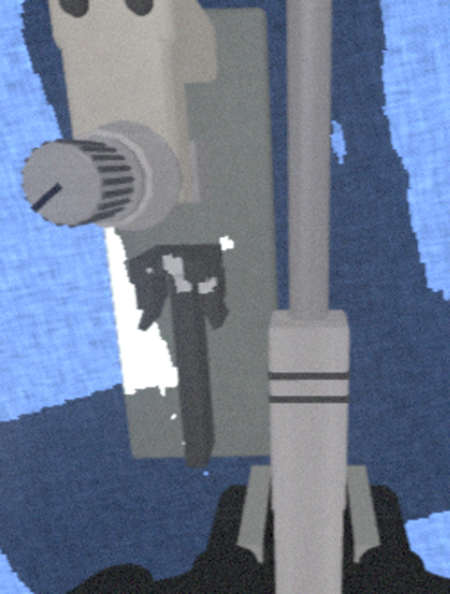

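The rail runs from (200,467) up to the stop at about (185,250). The knob top is at (62,183) with its mark towards the lower left, and the held bar is on the right.

Run:
```python
from h import *
z=np.load("w3.npz");c={k:z[k] for k in("mtx","R","t")};P=cloud(z["d"],c)
# rail: per row, band at rail height
C=[]
for y in(450,420,390,360,335):
    v=round(y/1.8);row=P[v,240:275]; 
    print(v,(240+np.where((row[:,2]>36)&(row[:,2]<48))[0])[[0,-1]],row[:,2].round(0).astype(int)[5:32])
g=z["im"].mean(2).astype(int)
for v in(200,235):print(v,g[v,245:275])
print("knob z",np.median(P[95:108,175:190,2]))
for px in((62,183),):
    k=ray((150+px[0]/1.8,px[1]/1.8),c,170);print("knob",k)
s=ray((322,175),c,0) 
zt=np.median(P[185:205,318:326,2]);print("bar top z",zt)
A=ray((150+309/1.8,313/1.8),c,zt);print("shoulder",A)
p,yaw=z["pos"],np.radians(z["yaw"]);ax=np.array([np.cos(yaw),np.sin(yaw)]);n=np.array([-ax[1],ax[0]])
print("shoulder rel tcp ax,lat",(A-p)[:2]@ax,(A-p)[:2]@n)
```

```text
250 [252 264] [13 12 10 12 12 11 11 42 41 42 42 41 42 43 41 42 42 41 42 39 34 28 12 12
 11 12 13]
233 [250 262] [12 11 12 11 10 40 42 42 43 42 43 41 42 43 42 43 42 41 36 33 27 22 16 12
 13 11 11]
217 [249 261] [11 13 12 11 42 42 43 42 42 43 42 43 41 42 41 42 40 36 31 25 20 15 12 12
 12 13 12]
200 [247 260] [12 12 41 41 43 42 43 42 42 42 43 41 42 41 42 37 33 28 23 18 12 12 12 12
 13 12 12]
186 [246 259] [11 42 43 42 42 42 42 42 42 42 42 41 41 41 37 33 28 22 19 11 12 11 12 13
 13 12 12]
200 [79 68 60 45 45 50 44 43 44 47 48 42 47 42 45 40 39 41 43 43 49 58 64 69
 68 67 66 64 67 68]
235 [67 66 63 65 63 59 51 44 44 42 44 43 42 41 40 38 44 38 41 36 38 40 39 51
 58 67 65 63 64 67]
knob z 170.05888391671357
knob [621.55667437 171.61141982 170.        ]
bar top z 212.93945788140454
shoulder [587.84872651 116.22232145 212.93945788]
shoulder rel tcp ax,lat 54.68102231282729 0.18826263651473824
```

Run:
```python
from h import *
z=np.load("w3.npz");c={k:z[k] for k in("mtx","R","t")};P=cloud(z["d"],c)
L=[];
for v in range(182,254,4):
    row=P[v,240:272,2];i=np.where((row>39.5)&(row<46))[0]+240
    L.append(ray((i.mean(),v),c,42)[:2])
L=np.array(L);vx,vy,x0,y0=cv2.fitLine(L.astype(np.float32),2,0,.01,.01).ravel();a=np.array([vx,vy])*np.sign(vx);n=np.array([-a[1],a[0]])
yaw=np.degrees(np.arctan2(a[1],a[0]));print("rail yaw",yaw)
end=ray((257.5,259.5),c,42)[:2];o=np.array([x0,y0]);e=o+a*((end-o)@a)
q=P[125:190,215:285].reshape(-1,3);top=q[(q[:,2]>60)&(q[:,2]<68)];t=(top[:,:2]-e)@a;l=(top[:,:2]-e)@n
print("stop plate along from rail end",np.percentile(t,[2,50,98]),"lat",np.percentile(l,[2,50,98]))
k=ray((150+62/1.8,183/1.8),c,170)[:2];print("knob along,lat",(k-e)@a,(k-e)@n)
ck=q[(q[:,2]>49)&(q[:,2]<55)];t=(ck[:,:2]-e)@a;l=(ck[:,:2]-e)@n;print("cheeks",np.percentile(t,[2,50,98]),np.percentile(l,[2,98]))
stop=e+100*a;print("rail end",e,"stop",stop)
# TCP for shoulder 40 short, lateral 0.2
p=stop+a*(-40-54.7)-n*0.2;print(p,delta([*p,90],yaw))
```

```text
rail yaw -9.938666
stop plate along from rail end [100.21438968 105.27789343 109.92909893] lat [-15.95477802   6.92098233  16.60430272]
knob along,lat 145.013007704328 -0.26188238527736085
cheeks [ 77.0927073   90.8177456  109.94072286] [-18.05632804  18.72371313]
rail end [478.76506857 196.89772594] stop [577.26438193 179.63833988]
[483.95101641 195.78598008] (array([-0.  ,  0.01, -1.12]), array([-0.0617, -0.0578,  0.0981]))
```

```bash
python3 -m creep '[0,0,-1.1,-0.034,-0.028,0,0, 0,0,-1.1,-0.067,-0.056,0,0, 0,0,-1.1,-0.067,-0.058,0.01,0, 0,0,-1.1,-0.067,-0.058,0.04,0, 0,0,-1.1,-0.067,-0.058,0.07,0, 0,0,-1.1,-0.067,-0.058,0.1,0, 0,0,-1.1,-0.067,-0.058,0.11,0, 0,0,-1.1,-0.067,-0.058,0.11,0]'
python3 - <<'E'
from h import *
s=env.state();c=env.camera_info("wrist");im,d=env.grab_frame("wrist")
np.savez("w4.npz",im=im,d=d,pos=s["position"],yaw=toolyaw(s),**c);print(s["position"],toolyaw(s))
a=np.array([np.cos(np.radians(-9.94)),np.sin(np.radians(-9.94))]);stop=np.array([577.26,179.64]);p=stop-a*100.7
print(delta([*p,34],-9.94))
b=np.clip(im[:330,220:420,::-1]*1.8,0,255).astype(np.uint8);cv2.imwrite("pics/w4.png",cv2.resize(b,None,fx=1.8,fy=1.8,interpolation=2))
E
```

```text
time: 5.17
position: [477.0, 197.5, 76.3]
eef_rot: [0.996, -0.086, -0.002, 0.001]
wrist_force: [-1.1, 0.0, -0.2]
finger_gap: 15.0
grasp_force: 59.2
[477.00141405 197.51255557  76.3025313 ] -9.841970225030298
(array([0.05, 0.1 , 0.09]), array([0.0002, 0.0007, 0.0439]))
```

View pics/w4.png

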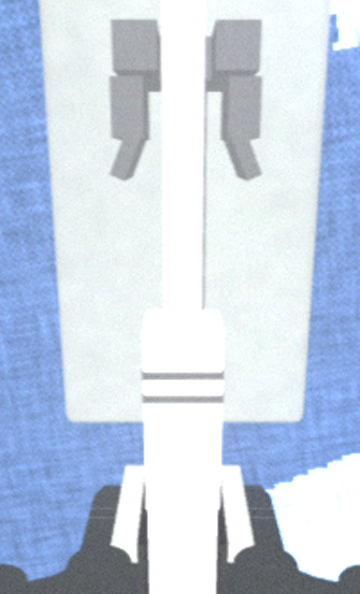

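Shank centreline is at x≈184 and the stop blocks are centred on x≈186, so it is aligned to within about 1 mm. Lowering now.

```bash
python3 -m creep '[0,0,0,0,0.0006,0.015,0, 0,0,0,0,0.0006,0.03,0, 0,0,0,0,0.0006,0.038,0, 0,0,0,0,0.0006,0.04,0, 0,0,0,0,0.0006,0.041,0, 0,0,0,0,0.0006,0.041,0]' ; python3 -m creep '[0,0,0,0,0,0.0005,0, 0,0,0,0,0,0.001,0]'
```

```text
time: 5.72
position: [479.2, 197.3, 37.8]
eef_rot: [0.996, -0.086, 0.0, -0.0]
wrist_force: [0.0, 0.4, -1.8]
finger_gap: 15.0
grasp_force: 59.2
time: 5.88
position: [479.1, 197.3, 36.6]
eef_rot: [0.996, -0.086, 0.0, -0.0]
wrist_force: [-0.1, 0.6, -0.4]
finger_gap: 14.8
grasp_force: 59.2
```

```bash
python3 -m creep '[0,0,0,0,0,0.0005,0, 0,0,0,0,0,0.001,0]'
```

```text
time: 6.05
position: [478.9, 197.2, 35.2]
eef_rot: [0.996, -0.086, 0.0, -0.0]
wrist_force: [-0.4, 0.1, -1.3]
finger_gap: 14.9
grasp_force: 59.2
```

```bash
python3 -m creep '[0,0,0,0,0,0.0005,0, 0,0,0,0,0,0.001,0, 0,0,0,0,0,0.001,0]'; python3 -m creep '[0,0,0,0,0,0.0005,0, 0,0,0,0,0,0.001,0, 0,0,0,0,0,0.001,0]'
```

```text
time: 6.3
position: [478.7, 197.2, 33.9]
eef_rot: [0.996, -0.086, -0.0, 0.0]
wrist_force: [-0.4, -0.1, -1.0]
finger_gap: 14.6
grasp_force: 59.2
time: 6.55
position: [478.7, 197.2, 33.2]
eef_rot: [0.996, -0.086, 0.0, -0.0]
wrist_force: [-1.6, -0.7, 6.7]
finger_gap: 14.8
grasp_force: 60.5
```

```bash
python3 -m creep '[0,0,0,0.003,0,-0.0005,0, 0,0,0,0.008,0,-0.0005,0, 0,0,0,0.014,0,-0.0005,0, 0,0,0,0.02,0,-0.0005,0, 0,0,0,0.025,0,-0.0005,0, 0,0,0,0.03,0,-0.0005,0, 0,0,0,0.034,0,-0.0005,0, 0,0,0,0.036,0,-0.0005,0]'
python3 - <<'E'
from h import *
s=env.state();print(s["position"],toolyaw(s))
a=np.array([np.cos(np.radians(-9.94)),np.sin(np.radians(-9.94))]);p=np.array([577.26,179.64])-a*54.7
print(delta([*p,33],-9.94),s["wrist_force"],s["moment"])
E
```

```text
time: 7.22
position: [515.0, 190.9, 33.4]
eef_rot: [0.996, -0.086, 0.0, -0.0]
wrist_force: [-0.5, -0.0, 0.2]
finger_gap: 15.2
grasp_force: 59.2
[514.97758512 190.92338013  33.41452338] -9.876916319582188
(array([-0.01, -0.02,  0.06]), array([0.0086, 0.0004, 0.0004])) [-0.53376856 -0.02598933  0.23892988] [-0.01050838  0.03397621  0.00966032]
```

```bash
python3 -m creep '[0,0,0,0.002,0,0,0, 0,0,0,0.004,0,0,0, 0,0,0,0.006,0,0,0, 0,0,0,0.007,0,0,0, 0,0,0,0.007,0,0,0]'; python3 -m creep '[0,0,0,0.0005,0,0,0, 0,0,0,0.001,0,0,0, 0,0,0,0.001,0,0,0]'
```

```text
time: 7.63
position: [521.3, 189.8, 33.4]
eef_rot: [0.996, -0.086, 0.0, -0.0]
wrist_force: [0.6, -1.0, -0.5]
finger_gap: 14.4
grasp_force: 59.2
time: 7.88
position: [522.1, 189.7, 33.5]
eef_rot: [0.996, -0.086, 0.0, -0.0]
wrist_force: [-0.5, 0.1, -1.5]
finger_gap: 14.8
grasp_force: 59.2
```

```bash
python3 -m creep '[0,0,0,0.0005,0,0,0, 0,0,0,0.001,0,0,0, 0,0,0,0.001,0,0,0]'
```

```text
time: 8.13
position: [523.2, 189.5, 33.5]
eef_rot: [0.996, -0.086, 0.0, -0.0]
wrist_force: [-0.4, -0.1, -0.9]
finger_gap: 15.5
grasp_force: 59.2
```

```bash
python3 -m creep '[0,0,0,0.0005,0,0,0, 0,0,0,0.001,0,0,0, 0,0,0,0.001,0,0,0]'
```

```text
time: 8.38
position: [524.2, 189.3, 33.5]
eef_rot: [0.996, -0.086, 0.0, -0.0]
wrist_force: [-0.4, -0.5, -0.2]
finger_gap: 14.5
grasp_force: 59.2
```

```bash
python3 -m creep '[0,0,0,0.0005,0,0,0, 0,0,0,0.001,0,0,0, 0,0,0,0.001,0,0,0]'
```

```text
time: 8.63
position: [525.2, 189.1, 33.5]
eef_rot: [0.996, -0.086, 0.0, -0.0]
wrist_force: [0.7, -0.6, -0.9]
finger_gap: 14.7
grasp_force: 59.2
```

```bash
python3 -m creep '[0,0,0,0.0005,0,0,0, 0,0,0,0.001,0,0,0, 0,0,0,0.001,0,0,0]'
```

```text
time: 8.88
position: [526.1, 189.0, 33.5]
eef_rot: [0.996, -0.086, -0.0, 0.0]
wrist_force: [0.2, -0.3, -1.7]
finger_gap: 15.0
grasp_force: 59.2
```

```bash
python3 -m creep '[0,0,0,0.0005,0,0,0, 0,0,0,0.001,0,0,0, 0,0,0,0.001,0,0,0]'
```

```text
time: 9.13
position: [526.1, 188.9, 33.3]
eef_rot: [0.996, -0.086, -0.001, 0.0]
wrist_force: [-5.7, 2.6, 1.4]
finger_gap: 14.8
grasp_force: 59.7
```

```bash
python3 -m creep '[0,0,0,-0.0004,0,0,0, 0,0,0,-0.0004,0,0,0.4, 0,0,0,-0.0004,0,0,0.4, 0,0,0,-0.0004,0,0,0.4, 0,0,0,-0.0004,0,-0.01,0.4, 0,0,0,-0.0004,0,-0.04,0.4, 0,0,0,-0.0004,0,-0.08,0.4, 0,0,0,-0.0004,0,-0.12,0.4]'; python3 -m creep '[0,0,0,0,0,-0.04,0.5, 0,0,0,0,0,-0.05,0.5, 0,0,0,0.03,0,-0.05,0.5, 0,0,0,0.035,0,-0.05,0.5, 0,0,0,0.035,0,-0.05,0.5]'
python3 - <<'E'
from h import *
s=env.state();c=env.camera_info("wrist");im,d=env.grab_frame("wrist")
np.savez("w5.npz",im=im,d=d,pos=s["position"],yaw=toolyaw(s),**c);print(s["position"],toolyaw(s))
b=np.clip(im[:330,200:440,::-1]*1.3,0,255).astype(np.uint8);cv2.imwrite("pics/w5.png",cv2.resize(b,None,fx=1.8,fy=1.8,interpolation=2))
E
```

```text
time: 9.8
position: [526.0, 188.7, 155.1]
eef_rot: [0.996, -0.086, -0.001, 0.0]
wrist_force: [1.2, 1.0, 0.2]
finger_gap: 34.0
grasp_force: 0.0
time: 10.22
position: [562.6, 182.6, 204.1]
eef_rot: [0.996, -0.086, 0.001, -0.0]
wrist_force: [-0.9, -0.1, -0.2]
finger_gap: 42.5
grasp_force: 0.0
[562.63737989 182.55307992 204.10312525] -9.906423135809687
```

View pics/w5.png

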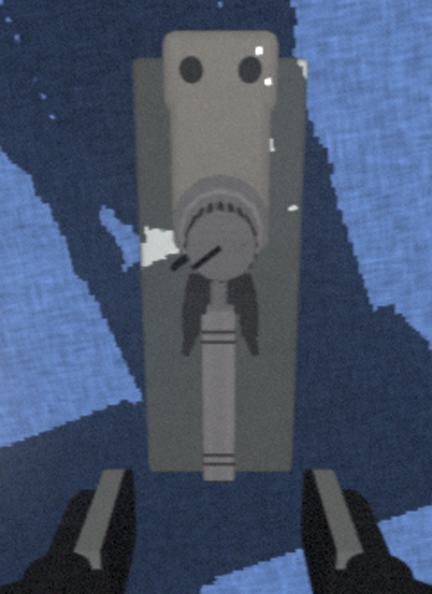

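Shoulder at (218,309), up against the stop between the cheeks. The knob top is at (220,245), with its line and the sleeve's fin in line at lower left (180,263).

Run:
```python
from h import *
z=np.load("w5.npz");c={k:z[k] for k in("mtx","R","t")};P=cloud(z["d"],c);f=lambda x,y:(200+x/1.8,y/1.8)
a=np.array([np.cos(np.radians(-9.94)),np.sin(np.radians(-9.94))]);n=np.array([-a[1],a[0]]);stop=np.array([577.26,179.64])
zt=np.median(P[200:240,318:324,2]);A=ray(f(218,309),c,58)[:2]-stop;B=ray(f(219,480),c,58)[:2]-stop;print("bar z",zt,"shoulder",A@a,A@n,"tail",B@a,B@n)
q=P[100:175,280:360].reshape(-1,3)
top=q[(q[:,2]>166)&(q[:,2]<174)];print(len(top),top.mean(0),cv2.minEnclosingCircle(top[:,:2].astype(np.float32)));K=cv2.minEnclosingCircle(top[:,:2].astype(np.float32))[0]
print("K rel stop",(K-stop)@a,(K-stop)@n)
F=ray(f(180,263),c,132)[:2]-K;print("fin",F,np.hypot(*F),"dir deg",np.degrees(np.arctan2(F[1],F[0])))
s=env.state();print("q",s["joint_positions"],toolyaw(s));print(s["moment"])
```

```text
bar z 57.928499726442936 shoulder 0.6090404260370627 0.8369386465278131 tail -89.93291597903783 0.19410048140587063
1265 [621.91435232 172.28180056 169.81367856] ((621.420654296875, 172.32041931152344), 10.812402725219727)
K rel stop 44.761243784528986 0.41316370265131597
fin [-8.30588358 15.08779451] 17.222927897494557 dir deg 118.83293723929168
q [ 2.13440350e-01  4.72563601e-01  1.46895527e+00 -4.98422528e-05
  1.20003135e+00  1.95698611e+00] -9.896778463959949
[-0.03980371 -0.01101378 -0.03375189]
```

```bash
python3 -m creep '[0,0,-55,0.06,0,0,0.5, 0,0,-55,0.06,0,0,0.5, 0,0,-55,0.06,0,0,0.5, 0,0,-55,0.06,0,0,0.5, 0,0,-55,0.06,0,0,0.5, 0,0,-55,0.06,0,0,0.5, 0,0,-55,0.06,0,0,0.5, 0,0,-55,0.06,0,0,0.5]'; python3 -m creep '[0,0,-55,0,0,0,0.5, 0,0,-55,0,0,0,0.5, 0,0,-55,0,0,0,0.5, 0,0,-55,0,0,0,0.5, 0,0,-55,0,0,0,0.5, 0,0,-55,0,0,0,0.5, 0,0,-55,0,0,0,0.5, 0,0,-55,0,0,0,0.5]'; python3 -m creep '[0,0,-50,0,0,0,0.5, 0,0,-50,0,0,0,0.5, 0,0,-50,0,0,0,0.5, 0,0,-50,0,0,0,0.5, 0,0,-50,0,0,0,0.5, 0,0,-50,0,0,0,0.5, 0,0,-50,0,0,0,0.5, 0,0,-50,0,0,0,0.5]'; python3 -c "
from h import *
s=env.state();print(toolyaw(s),delta([621.7,172.3,145],150),s['joint_positions'],s['moment'])"
```

```text
time: 10.93
position: [619.0, 172.8, 203.1]
eef_rot: [0.922, 0.387, -0.001, -0.0]
wrist_force: [-0.4, 0.5, 0.6]
finger_gap: 42.9
grasp_force: 0.0
time: 11.6
position: [619.0, 172.8, 203.1]
eef_rot: [0.639, 0.769, -0.001, -0.001]
wrist_force: [-0.8, 0.6, 0.8]
finger_gap: 42.5
grasp_force: 0.0
time: 12.27
position: [619.1, 172.8, 203.1]
eef_rot: [0.254, 0.967, -0.0, -0.001]
wrist_force: [-1.2, 0.4, 0.9]
finger_gap: 43.0
grasp_force: 0.0
150.5360669972033 (array([-0.05, -0.07,  0.54]), array([-0.0025,  0.0009,  0.0581])) [ 1.79216935e-01  5.45421800e-01  1.33194436e+00  9.01517535e-05
  1.26567473e+00 -8.77364397e-01] [-0.00781057  0.00084375 -0.03045588]
```

Run:
```python
from h import *
s=env.state();c=env.camera_info("wrist");im,d=env.grab_frame("wrist");P=cloud(d,c)
q=P.reshape(-1,3);m=(q[:,2]>163)&(q[:,2]<175)&(np.hypot(q[:,0]-621.7,q[:,1]-172.3)<18)
print(m.sum(),q[m].mean(0),cv2.minEnclosingCircle(q[m][:,:2].astype(np.float32)))
v,u=np.where(m.reshape(400,640));print(u.min(),u.max(),v.min(),v.max());print(s["position"],env.state()["position"])
```

```text
1077 [620.01734696 172.72576526 169.28844483] ((621.059814453125, 171.95867919921875), 10.923189163208008)
302 339 227 264
[619.1374322  172.76275672 203.09878944] [619.29475076 172.71815788 203.15791953]
```

```bash
python3 -m creep '[0,0,0,-0.0022,0.0005,0.015,0.5, 0,0,0,-0.0022,0.0005,0.03,0.5, 0,0,0,-0.0022,0.0005,0.045,0.5, 0,0,0,-0.0022,0.0005,0.054,0.5, 0,0,0,-0.0022,0.0005,0.057,0.5, 0,0,0,-0.0022,0.0005,0.057,0.5, 0,0,0,-0.0022,0.0005,0.057,0.5]'; python3 -m creep '[0,0,0,0,0,0,0, 0,0,0,0,0,0,0, 0,0,0,0,0,0,0, 0,0,0,0,0,0,0, 0,0,0,0,0,0,0]'
python3 - <<'E'
from h import *
s=env.state();print(s["position"],toolyaw(s),s["moment"],s["joint_positions"][5]);c=env.camera_info("wrist");im,d=env.grab_frame("wrist")
b=np.clip(im[170:370,200:440,::-1]*1.8,0,255).astype(np.uint8);cv2.imwrite("pics/w6.png",cv2.resize(b,None,fx=2.5,fy=2.5,interpolation=2))
E
```

```text
time: 12.9
position: [622.6, 172.0, 147.0]
eef_rot: [0.258, 0.966, 0.0, 0.0]
wrist_force: [-0.0, -0.4, 0.6]
finger_gap: 42.6
grasp_force: 0.0
time: 13.32
position: [622.4, 171.4, 147.5]
eef_rot: [0.258, 0.966, -0.0, 0.0]
wrist_force: [-4.2, -6.0, 8.8]
finger_gap: 17.8
grasp_force: 58.4
[622.41873966 171.35074651 147.49981375] 150.11833321310584 [-1.00983231  0.66817991  0.03875785] -0.8721942724260244
```

View pics/w6.png

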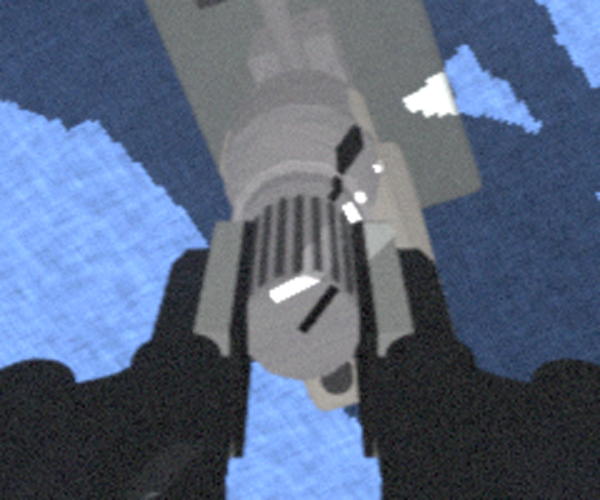

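The fin at (348,150) and the knob's skirt mark at (336,187) are both visible and aligned. The camera turns with the knob, so a slip will show as the fin drifting. Starting to turn.

```bash
cat > look.py <<'E'
from h import *
import sys
s=env.state();c=env.camera_info("wrist");im,d=env.grab_frame("wrist");np.savez(sys.argv[1]+".npz",im=im,d=d,**c)
K=np.array([621.4,172.0]);g=im.max(2)
P=[]
for v in range(190,260):
    for u in range(280,360):
        if g[v,u]<26:
            w=ray((u,v),c,131)[:2]-K; r=np.hypot(*w)
            if 14<r<22:P.append(np.degrees(np.arctan2(w[1],w[0])))
y=toolyaw(s);P=np.array(P);rel=(P-y+180)%360-180
print("yaw",y,"q6",s["joint_positions"][5],"fin n",len(P),"rel angle",np.median(rel) if len(P) else None,"fin world",np.median(P) if len(P) else None,"moment",s["moment"].round(3),"F",s["wrist_force"].round(1))
E
python3 look.py k0; python3 -m creep '[0,0,6,0,-0.0006,0,0, 0,0,12,0,-0.0006,0,0, 0,0,18,0,-0.0006,0,0, 0,0,24,0,-0.0006,0,0, 0,0,30,0,-0.0006,0,0, 0,0,36,0,-0.0006,0,0, 0,0,40,0,-0.0006,0,0, 0,0,40,0,-0.0006,0,0]'; python3 look.py k1
```

```text
yaw 150.1133215408492 q6 -0.8721410417843204 fin n 46 rel angle -31.973273132525037 fin world 118.14004840832416 moment [-0.996  0.688  0.023] F [-4.  -5.9  9.3]
time: 14.08
position: [621.9, 170.9, 147.5]
eef_rot: [0.575, 0.818, -0.0, 0.0]
wrist_force: [-4.6, -5.9, 9.5]
finger_gap: 18.0
grasp_force: 58.6
yaw 109.81718718495644 q6 -0.16955522409422716 fin n 0 rel angle None fin world None moment [-0.926  0.934 -0.027] F [-4.6 -5.9  9.5]
```

```bash
cat > look.py <<'E'
from h import *
import sys,os
n=sys.argv[1]
s=env.state()
if not os.path.exists(n+".npz"):
    c=env.camera_info("wrist");im,d=env.grab_frame("wrist");np.savez(n+".npz",im=im,d=d,y=toolyaw(s),**c)
z=np.load(n+".npz");c={k:z[k] for k in("mtx","R","t")};g=z["im"].max(2).astype(np.float32)
y=float(z["y"]) if "y" in z else toolyaw(s)
K=np.array([621.4,172.0])
def prof(rs,h):
    out=[]
    for a in range(-70,71,3):
        t=np.radians(y+a);v=[]
        for r in rs:
            p=c["R"]@np.array([K[0]+r*np.cos(t),K[1]+r*np.sin(t),h])+c["t"];q=c["mtx"]@p;q/=q[2]
            v.append(cv2.getRectSubPix(g,(1,1),(float(q[0]),float(q[1])))[0,0])
        out.append(np.mean(v))
    return np.array(out)
A=np.arange(-70,71,3)
f=prof((15,16.5,18,19.5),131);k=prof((12,12.5),136)
print("yaw %.1f q6 %.3f"%(y,s["joint_positions"][5]),"moment",s["moment"].round(3),"F",s["wrist_force"].round(1))
print("fin min at",A[f.argmin()],"mark min at",A[k.argmin()]);print(f.astype(int));print(k.astype(int))
E
python3 - <<'E'
import numpy as np
z=dict(np.load("k0.npz"));z["y"]=150.1;np.savez("k0.npz",**z)
E
python3 look.py k0;python3 look.py k1
```

```text
yaw 150.1 q6 -0.173 moment [-0.913  0.9   -0.052] F [-5.  -5.6 10.1]
fin min at -34 mark min at -34
[87 84 83 82 81 97 92 81 80 79 66 28 24 26 35 61 81 83 82 82 82 83 83 83
 83 83 83 83 82 82 81 82 81 80 80 81 80 79 79 78 78 79 78 75 71 70 68]
[ 93  95  90  97 100  85  77  77  73  62  43  27  25  42  68  76  76  75
  75  77  77  78  77  76  76  76  75  76  76  76  76  75  78  78  77  76
  76  77  80  80  76  79  81  79  79  81  84]
yaw 110.0 q6 -0.173 moment [-0.913  0.9   -0.052] F [-5.  -5.6 10.1]
fin min at -31 mark min at -37
[160 153 153 148 148 148 146 145 146 144 118  73  69  58  71 117 146 148
 147 147 148 148 148 147 148 148 148 147 146 147 146 145 146 144 143 144
 143 142 142 140 137 135 131 129 128 125 120]
[137 138 141 141 140 139 136 135 130 108  75  54  56  81 120 136 137 138
 134 136 137 136 136 135 135 133 133 136 134 135 135 134 137 136 136 134
 136 141 141 144 142 140 137 136 139 144 149]
```

```bash
python3 -m creep '[0,0,6,0,0,0,0, 0,0,12,0,0,0,0, 0,0,18,0,0,0,0, 0,0,24,0,0,0,0, 0,0,30,0,0,0,0, 0,0,36,0,0,0,0, 0,0,40,0,0,0,0, 0,0,40,0,0,0,0]'; python3 look.py k2
```

```text
time: 14.8
position: [621.3, 170.8, 147.5]
eef_rot: [0.82, 0.572, -0.001, 0.0]
wrist_force: [-8.6, -6.2, 12.1]
finger_gap: 17.8
grasp_force: 58.9
yaw 69.8 q6 0.529 moment [-0.915  1.471 -0.084] F [-8.6 -6.2 12.1]
fin min at -34 mark min at -34
[170 167 167 165 162 158 156 156 156 155 135  70  58  60  71 115 157 161
 161 160 160 160 160 160 160 160 159 159 159 158 158 157 156 155 155 154
 153 152 153 152 150 148 146 142 137 130 125]
[148 153 152 154 152 152 152 147 144 127  87  62  60  82 125 145 146 146
 145 145 147 146 146 147 145 144 143 144 146 145 146 146 144 144 144 144
 145 148 151 150 151 151 149 148 150 154 160]
```

```bash
python3 -m creep '[0,0,6,-0.0008,-0.0005,0,0, 0,0,12,-0.0008,-0.0005,0,0, 0,0,18,-0.0008,-0.0005,0,0, 0,0,24,-0.0008,-0.0005,0,0, 0,0,30,-0.0008,-0.0005,0,0, 0,0,30,-0.0008,-0.0005,0,0]'; python3 look.py k3
```

```text
time: 15.35
position: [620.8, 170.9, 147.5]
eef_rot: [0.941, 0.34, -0.0, -0.0]
wrist_force: [-8.0, -1.6, 10.2]
finger_gap: 17.7
grasp_force: 58.8
yaw 39.7 q6 1.054 moment [-0.048  1.255  0.025] F [-8.  -1.6 10.2]
fin min at -34 mark min at -34
[100 129 106  84  83  82  80  78  80  79  72  35  22  23  29  50  80  82
  81  81  81  82  82  80  81  82  82  80  80  81  82  81  80  79  80  79
  78  78  77  77  77  76  70  66  64  58  52]
[77 76 79 76 78 79 77 73 74 67 45 29 26 38 61 73 75 75 74 73 74 76 74 73
 73 72 72 72 75 73 73 74 73 73 73 73 71 73 75 76 77 76 74 75 75 77 79]
```

```bash
python3 -m creep '[0,0,6,0,0,0,0, 0,0,12,0,0,0,0, 0,0,18,0,0,0,0, 0,0,24,0,0,0,0, 0,0,30,0,0,0,0, 0,0,30,0,0,0,0]'; python3 look.py k4
```

```text
time: 15.9
position: [620.6, 171.3, 147.5]
eef_rot: [0.996, 0.085, -0.0, -0.0]
wrist_force: [-8.7, 2.5, 10.5]
finger_gap: 18.1
grasp_force: 58.8
yaw 9.7 q6 1.577 moment [ 0.364  1.419 -0.029] F [-8.7  2.5 10.5]
fin min at -7 mark min at -34
[62 65 66 70 74 78 79 78 80 80 80 81 80 80 81 81 81 82 82 69 32 27 60 81
 82 82 82 81 82 82 83 82 81 81 80 80 80 80 78 79 79 79 76 70 63 57 54]
[76 77 78 79 78 78 76 73 76 68 51 30 21 37 58 70 75 75 75 73 73 75 74 75
 75 74 74 73 74 75 74 73 73 73 73 70 73 73 73 76 76 73 75 76 75 76 80]
```

```bash
python3 -m creep '[0,0,6,0,0,0,0, 0,0,12,0,0,0,0, 0,0,15,0,0,0,0, 0,0,15,0,0,0,0]'; python3 look.py k5
```

```text
time: 16.28
position: [620.6, 171.5, 147.5]
eef_rot: [0.999, -0.045, -0.0, -0.0]
wrist_force: [-8.6, 4.7, 10.7]
finger_gap: 17.9
grasp_force: 58.8
yaw -5.1 q6 1.836 moment [ 0.679  1.401 -0.002] F [-8.6  4.7 10.7]
fin min at 8 mark min at -34
[69 70 72 73 75 75 77 76 79 79 81 80 80 81 82 82 82 82 83 84 80 83 83 82
 69 30 29 69 83 82 83 82 81 81 81 80 80 79 80 81 79 78 76 73 73 73 71]
[79 80 80 79 80 79 78 76 73 70 54 25 22 34 55 72 76 74 75 75 73 74 75 73
 76 74 74 74 76 76 76 75 73 74 73 70 71 74 76 75 76 74 75 75 74 77 79]
```

```bash
python3 -m creep '[0,0,6,0,0,0,0, 0,0,10,0,0,0,0, 0,0,10,0,0,0,0]'; python3 look.py k6; python3 -m creep '[0,0,0,0,0,0,0.3, 0,0,0,0,0,0,0.5, 0,0,0,0,0,0,0.5, 0,0,0,0,0,0,0.5, 0,0,0,0,0,-0.02,0.5, 0,0,0,0,0,-0.05,0.5, 0,0,0,-0.03,0,-0.07,0.5, 0,0,0,-0.035,0,-0.07,0.5]'; python3 -m creep '[0,0,0,-0.02,0,0,0.5, 0,0,0,-0.02,0,0,0.5, 0,0,0,-0.02,0,0,0.5]'
python3 look.py k7
python3 - <<'E'
from h import *
z=np.load("k7.npz");b=np.clip(z["im"][:330,200:440,::-1]*1.5,0,255).astype(np.uint8)
cv2.imwrite("pics/k7.png",cv2.resize(b,None,fx=1.8,fy=1.8,interpolation=2))
E
```

```text
time: 16.58
position: [620.7, 171.6, 147.5]
eef_rot: [0.991, -0.132, -0.0, -0.001]
wrist_force: [-8.9, 4.1, 10.1]
finger_gap: 17.8
grasp_force: 58.7
yaw -15.2 q6 2.011 moment [ 0.828  1.425 -0.01 ] F [-8.9  4.1 10.1]
fin min at 17 mark min at -34
[69 72 73 73 74 75 78 80 80 80 80 80 81 82 81 82 82 83 83 82 83 83 83 83
 83 83 82 63 30 26 40 79 83 83 81 81 80 79 80 80 80 78 76 74 72 71 71]
[78 80 80 79 80 80 79 76 76 70 54 32 24 33 58 72 76 76 75 75 76 78 75 74
 76 73 74 74 75 75 76 76 75 74 74 72 72 75 78 77 77 76 75 75 77 78 79]
time: 17.3
position: [586.7, 180.8, 220.4]
eef_rot: [0.992, -0.129, 0.002, -0.001]
wrist_force: [0.9, 0.3, 1.8]
finger_gap: 42.8
grasp_force: 0.0
time: 17.55
position: [567.7, 185.1, 216.4]
eef_rot: [0.992, -0.129, -0.0, 0.0]
wrist_force: [0.5, -0.3, 0.3]
finger_gap: 42.9
grasp_force: 0.0
yaw -14.8 q6 2.045 moment [-0.003 -0.051 -0.039] F [ 0.5 -0.3  0.3]
fin min at 17 mark min at -34
[ 74  74  76  77  78  82  95 104 103  94  88  86  86  87  86  86  88  86
  87  86  85  85  86  86  85  85  85  80  53  33  56  83  85  85  86  87
  86  88  89  86  85  84  83  83  79  77  76]
[87 88 88 87 87 88 86 84 85 83 79 62 41 41 66 81 85 85 86 85 87 87 86 86
 84 84 85 83 84 84 85 87 86 85 84 84 84 86 84 84 86 86 85 85 85 85 86]
```

View pics/k7.png

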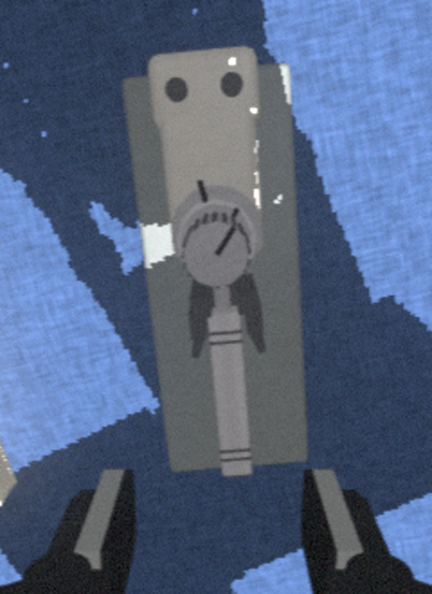

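The fin at (202,190) and the knob line at (237,210) are about 50° apart and stayed there after release. The bar is still in the cheeks, shoulder at (225,307). I'll check the shoulder once more, then hand in.

Run:
```python
from h import *
z=np.load("k7.npz");c={k:z[k] for k in("mtx","R","t")};f=lambda x,y:(200+x/1.8,y/1.8)
a=np.array([np.cos(np.radians(-9.94)),np.sin(np.radians(-9.94))]);S=np.array([577.26,179.64])
A,B=[(ray(f(*p),c,58)[:2]-S)@a for p in((225,307),(236,474))];print("shoulder",A,"tail",B)
if A>-2.5 and B>-93: print(env.job_done())
```

```text
shoulder 2.5770709064342276 tail -89.48703626803413
the job is handed in; nothing more can be done
None
```

The job is handed in: the round-shank instrument is home against the gauge's stop with its shank clamped, the ratchet slipped about 50° with the sleeve standing still, and the arm touched neither the other two instruments nor the jar.

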